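# Drag a rejected book out of its desk rack into the wire basket

## Robot

A 6-joint arm with a two-finger parallel gripper is mounted at the origin on the work surface. World frame = base frame: x ahead of the robot, y to its left, z up, the work surface at z = 0. Lengths are in mm, angles in rad, forces in N, time in s.
With the tool pointing down it reaches from about 350 to 850 mm from the base axis. Payload 8.1 kg.
Tool frame: the origin (TCP) lies on the centre line of the jaws, within the pads' length; the fingertips stand 11 mm ahead of it and the grasp point (between the pads) lies 8 mm behind it; z points along the fingers, y is the line along which they close (so a half turn about z gives the same grasp; the last joint's range is limited). The gripper opens to 85 mm and grips with 20 to 120 N. Pads are 22 mm wide; open, the fingers measure 114 mm over their backs; the gripper's body (76 mm by 85 mm) begins 54 mm behind the grasp point. The pads swing forward as they close: fully open they stand 13 mm farther back than shut.
Start: joints at [1.08, 0.13, 1.488, -0, 1.523, -0.085], TCP at [236.832, 551.286, 242.292] pointing down, gripper open.
Joint ranges: [-2.96, 2.96], [-0.89, 2.26], [0.02, 2.5], [-1.34, 4.48], [0, 2.73], [-2.66, 2.66]. Speed limits (rad/s): [2.39, 2.39, 2.79, 3.14, 3.14, 3.14].

## Interface

Orientations are given as a rotation vector (axis times angle).
In Python, from bench import telemetry, eyes, job gives the robot as it stands. The module is installed in compiled form; this text tells all that it offers.
- The arm moves only by the tool arm_command, never from a script. Its argument "moves" is a list of rows, each a list of 7 numbers: the shift along the tool's x, y, z in m, then the turn, a rotation vector about the tool's x, y, z in degrees, then the opening, from 0 (shut) to 1 (fully open). A call has exactly 8 rows; each row is the pose to reach, as a shift and turn from the pose commanded when the call began, along the tool's axes at that moment; what a row does not reach only later rows make up. A row lasts 1/10 s, in which the tool goes at most 50 mm and 8.59 degrees, less where a joint would pass 70% of its speed; a pose out of reach is approached as far as the arm can. A call with a gripper value outside its range is refused whole. The fingers move at their own pace and stop on an object; "force" is the grip in N (left out, the last holds). Time passes only in rows, so rows that repeat a pose let the fingers close, or fill a call up. It gives the time, the measured TCP pose, the force, the opening and the grip force at its end, in the units of the state.
- telemetry.get_state(): the state, without advancing time (a new reading comes with each control period).
- eyes.capture(name): name is "side" or "top" or "wrist"; returns the picture (384x512x3 uint8, red, green, blue); there is no depth.
- eyes.get_calibration(name): a dict with "fov_y" (degrees; the focal length in pixels is half the picture's height over the tangent of half this angle, whatever the lens; pixels are square), "cx", "cy" (the principal point, pixels), "distortion" ([k1, k2, p1, p2, k3] as OpenCV has them; the pictures are not rectified), "rvec" (rotation vector, rad) and "tvec" (3), from world to camera coordinates, as OpenCV has them. Camera axes: x right, y down, z forward; pixel columns grow to the right and rows downward; lengths in mm; the calibration is good to about 2 mm. A picture is of the moment at which its call begins: read the wrist's pose just before it. get_calibration takes no time and is no camera call; for the wrist camera it gives the pose at the moment of the call.
- job.sign_off(): hands the job in; it is judged then, once.
The state is a dict: "t": time; "joint_positions": joint angles; "dq": joint speeds; "joint_efforts": joint torques, N m; "position": TCP position; "tool_rot": TCP orientation; "wrist_force": force on the tool from outside, world axes, zero at the start; "ft_torque": the same for the moment, N m; "grip_width": finger opening in mm; "grasp_force": force on a finger pad.
Only numpy, scipy, OpenCV 4.12 (cv2) and the standard library are available. Lean on these libraries where they do the work, as an engineer would, in place of code of your own. Each camera call takes 0.05 s, during which the arm holds its last target. There are 200 camera calls.

## Task

The red book in the two-lane desk rack is to be given away: bring it out through the open end of its lane, without lifting it over the walls, so that it drops into the wire basket standing there, and leave it lying well down inside the basket, clear of the rack. It is boxed in too tightly to be gripped, so it has to be dragged from above with fingertips pressed on its cover: its weight is not known, so press harder if the fingers slip, but never with more than 40 N. Leave the green book in its lane, and do not disturb the statuette, the mug or the pen cup.

Things in the scene. Friction and masses are not known exactly. Their poses are not given: they have to be found in the camera images.
- rack: Fixed brown wooden rack, 264 (x) x 196 (y) x 127 mm tall. Origin: centre of its underside. Two lanes along y, centred at x = -64 and +64 mm, each 120 mm wide, slippery floor 85 mm above the origin. Walls rise 42 mm over the floor: 8 mm thick at x = -128, 0, +128 mm, and a back wall with inner face at y = +90 mm. Lanes are open above and at the front, y = -98 mm, where the floor stops.
- near_lane_mouth (a point): Middle of the floor's edge at the open end of the lane at the rack's x = -64 mm; axes as the rack's (-y points out of the lane).
- far_lane_mouth (a point): The same for the lane at the rack's x = +64 mm.
- red_book: The rejected book: a closed hardback with red cover and two thin gold bands, 104 (x) x 160 (y) x 28 mm thick, lying flat in one of the two lanes (either one) with its length along the lane. It may weigh 0.35 to 0.7 kg. Origin: centre of its underside; z up. Its gap to the side walls is about 8 mm and to the back wall 2 to 12 mm, too small for a finger.
- red_book_center (a point): Centre of the red book's volume, 14 mm above its underside.
- green_book: A book of the same size with a green cover, in the other lane; it stays there. Origin: centre of its underside.
- basket: Black wire basket, fixed, open above, standing on the desk with its long wall 2 to 10 mm in front of the rack's open end and spanning both lanes: 300 (x) x 224 (y) x 75 mm tall, walls 5 mm thick, floor 4 mm thick. Origin: centre of its underside; axes parallel to the rack's. Its rim lies 10 mm below the lane floors.
- statuette: White marble seated figure on an 80 mm square foot, 156 mm tall, standing behind the rack's closed end. Origin: centre of its underside. Bystander.
- mug: Blue ceramic mug, 76 mm across, 90 mm tall, beyond the basket's far long wall from the rack. Origin: centre of its underside. Bystander.
- pen_cup: Empty brass pen cup, 72 mm across, 100 mm tall, behind the rack's closed end. Origin: centre of its underside. Bystander.

How it is judged:
By the outcome, as a careful person would: the job done as asked, in the order asked, and still so for the second after the job is handed in, with the robot touching nothing.
It also fails if it takes over 58 s, if anything falls off the work surface, if the arm or the gripper's body presses on something with over 40 N, if the wrist force passes 120 N, or if a joint passes its speed limit or range.

## Working session

There is one attempt and no reset: what is moved stays moved. The work goes in short steps, Python scripts to look and compute and a tool call to move; the robot and the scene stay as the last step left them, time stands still between calls to the robot, and variables do not carry over. Pictures are saved under pics/ and viewed, at most 10 in all, crops included, and the job is handed in when it is done.

Besides the shell and the picture viewer there is one more tool, called as name([rows], argument=value, ...), one row to a line, values as JSON. arm_command: Moves the arm, as the interface text tells. Its arguments: {"type":"object","properties":{"moves":{"type":"array","items":{"type":"array","items":{"type":"number"}}},"force":{"type":"number"}},"required":["moves"]}

```bash
mkdir -p pics; python3 - <<'E'
from bench import telemetry, eyes
import cv2,numpy as np
a=[eyes.capture(n) for n in("top","side")]
for n,i in zip(("top","side"),a):
    cv2.imwrite(f"pics/{n}0.png",i[...,::-1]); c=eyes.get_calibration(n); print(n,c)
s=telemetry.get_state();print(s)
E
```

```text
top {'fov_y': 57.59928898084552, 'cx': 249.86439857572557, 'cy': 196.64168902307838, 'distortion': array([-0.09922458,  0.        ,  0.        ,  0.        ,  0.        ]), 'rvec': array([ 2.09873915, -2.15028364,  0.1499392 ]), 'tvec': array([ 75.24929735, 618.11644794, 811.27205199])}
side {'fov_y': 52.232735612396006, 'cx': 250.76233390624714, 'cy': 199.0462229977419, 'distortion': array([0.01567151, 0.        , 0.        , 0.        , 0.        ]), 'rvec': array([ 2.25562087, -0.4478255 ,  0.18935789]), 'tvec': array([-544.20691912,  250.77688213,  793.29917112])}
{'t': 0.1, 'joint_positions': array([ 1.07959876e+00,  1.31099456e-01,  1.48917988e+00,  4.81928941e-05,
        1.52303826e+00, -8.53964416e-02]), 'dq': array([ 0.00020385, -0.0010551 , -0.00287978, -0.00062106, -0.00144893,
        0.00072359]), 'joint_efforts': array([ 6.77830976e-04, -5.70953357e+01, -5.01939726e+01, -2.36616133e-04,
        8.32086633e-03, -9.18400161e-06]), 'position': array([236.58163571, 550.85244188, 241.33587132]), 'tool_rot': array([-6.32961481e-01, -3.07661931e+00,  2.57576704e-03]), 'wrist_force': array([ 0.52723519, -0.45827031,  0.17270624]), 'ft_torque': array([-0.01257804,  0.02317816,  0.0290142 ]), 'grasp_force': 0.0, 'grip_width': 85.5094958799366}
```

View pics/top0.png

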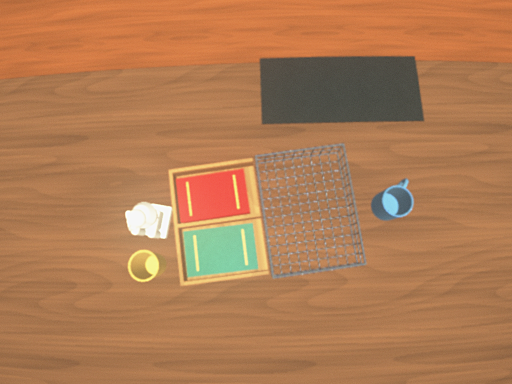

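View pics/side0.png

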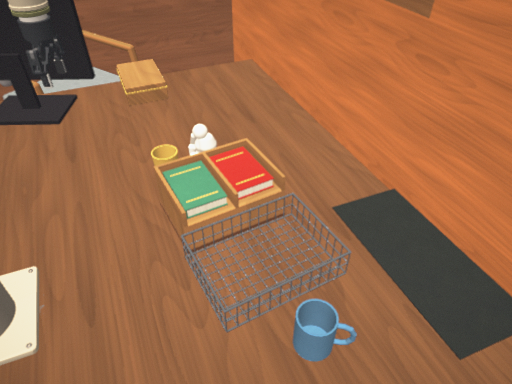

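The top view shows the red book centred near (212,195), with the green book at (220,250). The lanes open to the right into the basket (255–365, 145–275). The statuette (148,220) and pen cup (144,265) are behind the rack, and the mug is at (397,201). Next I'll measure the red and green covers at z=113 and check them with the side view.

```bash
cat > h.py <<'E'
import cv2,numpy as np
from bench import telemetry,eyes
from scipy.spatial.transform import Rotation as R
def cam(n):
    c=eyes.get_calibration(n); f=192/np.tan(np.radians(c['fov_y']/2))
    return np.array([[f,0,c['cx']],[0,f,c['cy']],[0,0,1]]),c['distortion'],c['rvec'],c['tvec']
def plane(c,px,z):
    K,d,r,t=c; M=R.from_rotvec(r).as_matrix()
    u=cv2.undistortPoints(np.float64(px).reshape(-1,1,2),K,d)[:,0]
    v=np.c_[u,np.ones(len(u))]@M; o=-M.T@t
    return o+v*((z-o[2])/v[:,2])[:,None]
def mask(im,col):
    h=cv2.cvtColor(im,cv2.COLOR_RGB2HSV); H,S,V=cv2.split(h)
    if col=='red': m=((H<4)|(H>174))&(S>200)&(V>90)
    else: m=(H>60)&(H<95)&(S>90)&(V>50)
    m=cv2.morphologyEx(m.astype(np.uint8),cv2.MORPH_CLOSE,np.ones((9,9)))
    return cv2.morphologyEx(m,cv2.MORPH_OPEN,np.ones((5,5)))
def book(im,c,col,z=113):
    cs,_=cv2.findContours(mask(im,col),cv2.RETR_EXTERNAL,cv2.CHAIN_APPROX_NONE)
    k=max(cs,key=cv2.contourArea)
    p=plane(c,k[:,0],z)
    (x,y),(w,h),a=cv2.minAreaRect(np.float32(p[:,:2]))
    b=cv2.boxPoints(((x,y),(w,h),a))
    e=[b[1]-b[0],b[2]-b[1]]; L=max(e,key=np.linalg.norm); 
    return np.round([x,y,w,h],1),np.round(np.degrees(np.arctan2(L[1],L[0])),1),cv2.boundingRect(k)
E
python3 - <<'E'
from h import *
for n in("top","side"):
    im=cv2.imread(f"pics/{n}0.png")[...,::-1].copy();c=cam(n)
    for col in("red","green"): print(n,col,*book(im,c,col))
c=cam("top")
print(np.round(plane(c,[[169,170],[252,160],[181,284],[269,274],[256,217],[177,226]],127)))
print('basket rim',np.round(plane(c,[[255,155],[345,145],[366,264],[273,277]],75)))
print('mug',np.round(plane(c,[[398,201]],90)), 'statue', np.round(plane(c,[[145,216]],120)),'pen', np.round(plane(c,[[143,265]],100)))
E
```

```text
Traceback (most recent call last):
  File "h.py", line 20, in book
    k=max(cs,key=cv2.contourArea)
ValueError: max() iterable argument is empty
```

```bash
cat > m.py <<'E'
from h import *
for n in("top","side"):
    im=cv2.imread(f"pics/{n}0.png")[...,::-1].copy();c=cam(n)
    h=cv2.cvtColor(im,cv2.COLOR_RGB2HSV); q=[(212,195),(220,250)] if n=='top' else [(240,170),(195,185)]
    print([h[y,x] for x,y in q])
    for col in("red","green"):
        try: print(n,col,*book(im,c,col))
        except ValueError as e: print(e)
c=cam("top")
print(np.round(plane(c,[[169,170],[252,160],[181,284],[269,274],[256,217],[177,226]],127)))
print('basket rim',np.round(plane(c,[[255,155],[345,145],[366,264],[273,277]],75)))
print('mug',np.round(plane(c,[[398,201]],90)), 'statue', np.round(plane(c,[[145,216]],120)),'pen', np.round(plane(c,[[143,265]],100)))
E
sed -i "s/np.uint8),cv2.MORPH_CLOSE/np.uint8)*255,cv2.MORPH_CLOSE/; s/(V>90)/(V>70)/" h.py; python3 m.py
```

```text
[array([  3, 174, 243], dtype=uint8), array([ 71,  89, 211], dtype=uint8)]
max() iterable argument is empty
top green [483.2 128.3  83.2 153.3] -84.1 (188, 231, 68, 44)
[array([  2, 193, 234], dtype=uint8), array([ 72, 108, 181], dtype=uint8)]
max() iterable argument is empty
side green [491.  127.1 101.5 156.7] -84.1 (165, 162, 59, 47)
[[675. 244. 127.]
 [692.  52. 127.]
 [417. 214. 127.]
 [435.  21. 127.]
 [561.  46. 127.]
 [545. 224. 127.]]
basket rim [[ 719.   45.   75.]
 [ 739. -178.   75.]
 [ 449. -209.   75.]
 [ 425.   10.   75.]]
mug [[ 594. -292.   90.]] statue [[570. 300. 120.]] pen [[459. 309. 100.]]
```

```bash
sed -i "s/m=((H<4).*/m=((H<6)|(H>174))\&(S>130)\&(V>110)/; s/(S>90)/(S>60)/" h.py; python3 m.py
```

```text
[array([  3, 174, 243], dtype=uint8), array([ 71,  89, 211], dtype=uint8)]
top red [614.6 146.7 103.6 159.1] -82.9 (176, 170, 73, 52)
top green [490.6 129.2 100.7 157.5] -84.2 (185, 224, 72, 52)
[array([  2, 193, 234], dtype=uint8), array([ 72, 108, 181], dtype=uint8)]
side red [620.1 132.2 103.9 189.3] -85.6 (212, 148, 61, 50)
side green [492.3 114.7 103.8 183.8] -84.3 (165, 162, 61, 55)
[[675. 244. 127.]
 [692.  52. 127.]
 [417. 214. 127.]
 [435.  21. 127.]
 [561.  46. 127.]
 [545. 224. 127.]]
basket rim [[ 719.   45.   75.]
 [ 739. -178.   75.]
 [ 449. -209.   75.]
 [ 425.   10.   75.]]
mug [[ 594. -292.   90.]] statue [[570. 300. 120.]] pen [[459. 309. 100.]]
```

arm_command([
  [-0.045,-0.018,0,0,0,8,0],
  [-0.09,-0.036,0,0,0,16,0],
  [-0.135,-0.055,0,0,0,24,0],
  [-0.18,-0.074,0,0,0,32,0],
  [-0.225,-0.092,0,0,0,40,0],
  [-0.27,-0.11,0,0,0,48,0],
  [-0.315,-0.129,0,0,0,56,0],
  [-0.36,-0.147,0,0,0,60.7,0],
], force=40)

```text
t: 0.9
position: [510.4, 272.3, 241.9]
tool_rot: [-2.107, -2.33, 0.001]
wrist_force: [0.3, 0.9, 0.6]
grip_width: 0.1
grasp_force: 0.0
```

```bash
cat >> h.py <<'E'
O=np.array([554.75,132.75]);A=np.radians(6.0)
X=np.array([np.cos(A),np.sin(A)]);Y=np.array([-np.sin(A),np.cos(A)])
def rack(p): d=np.asarray(p)[...,:2]-O; return np.round(np.stack([d@X,d@Y],-1),1)
def world(rx,ry): return O+rx*X+ry*Y
def go(x,y,z):
    s=telemetry.get_state(); M=R.from_rotvec(s['tool_rot']).as_matrix()
    p=s['position']; print('t',round(s['t'],2),'tcp',np.round(p,1),'rack',rack(p),'F',np.round(s['wrist_force'],1),'w',round(s['grip_width'],1))
    print('toolx deg',np.round(np.degrees(np.arctan2(M[1,0],M[0,0])),2),'tilt',np.round(M[:2,2],4))
    print('shift',np.round(M.T@(np.array([x,y,z])-p),1))
E
python3 -c "
from h import *
print('books',rack([[614.6,146.7],[490.6,129.2]]), 'bask',rack([[719,45],[739,-178],[449,-209],[425,10]]))
go(*(np.array([615.5,146.7])+20*Y),200)"
```

```text
books [[ 61.    7.6]
 [-64.2   3.2]] bask [[ 154.2 -104.4]
 [ 150.8 -328.3]
 [-140.9 -328.8]
 [-141.9 -108.5]]
t 0.9 tcp [510.4 272.3 241.9] rack [-29.5 143.5] F [0.3 0.9 0.6] w 0.1
toolx deg 95.73 tilt [-0.0005 -0.0001]
shift [-115.5   91.9   41.9]
```

arm_command([
  [-0.035,0.028,0,0,0,0,0],
  [-0.07,0.056,0,0,0,0,0],
  [-0.1,0.08,0,0,0,0,0],
  [-0.115,0.092,0.02,0,0,0,0],
  [-0.115,0.092,0.05,0,0,0,0],
  [-0.115,0.092,0.08,0,0,0,0],
  [-0.115,0.092,0.1,0,0,0,0],
  [-0.115,0.092,0.107,0,0,0,0],
])

```text
t: 1.7
position: [611.0, 168.9, 131.4]
tool_rot: [-2.099, -2.333, 0.007]
wrist_force: [-0.9, 0.3, -0.3]
grip_width: 0.3
grasp_force: 0.0
```

```bash
python3 - <<'E'
from h import *
im=eyes.capture("top");cv2.imwrite("pics/top1.png",cv2.resize(im[110:310,110:400,::-1],None,fx=2.5,fy=2.5))
im=eyes.capture("side");cv2.imwrite("pics/side1.png",cv2.resize(im[60:300,130:370,::-1],None,fx=2.4,fy=2.4))
go(*(np.array([615.5,146.7])+20*Y),124)
E
```

```text
t 1.8 tcp [612.1 169.3 133.7] rack [60.9 30.3] F [ 0.3 -0.8  0.1] w -0.2
toolx deg 96.05 tilt [-0.003  -0.0006]
shift [-2.8  1.   9.7]
```

View pics/side1.png

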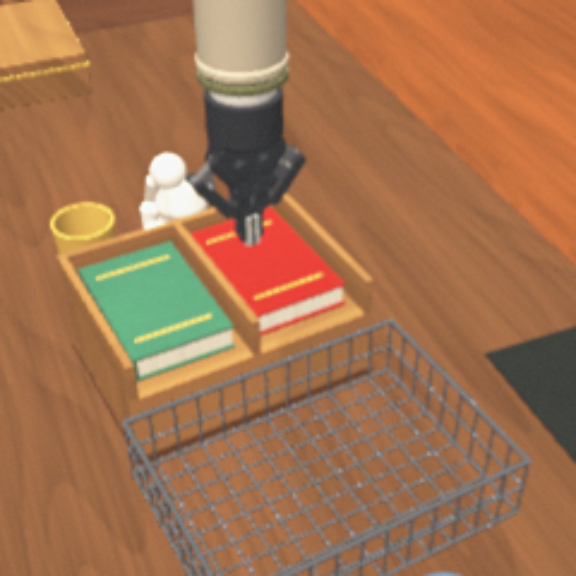

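The closed fingertips at crop pixel (252,240) are just above the rear half of the red cover, within the lane. I'll lower them slowly.

arm_command([
  [0,0.001,0.003,0,0,0,0],
  [0,0.001,0.005,0,0,0,0],
  [0,0.001,0.006,0,0,0,0],
  [0,0.001,0.007,0,0,0,0],
  [0,0.001,0.0075,0,0,0,0],
  [0,0.001,0.008,0,0,0,0],
  [0,0.001,0.008,0,0,0,0],
  [0,0.001,0.008,0,0,0,0],
])

```text
t: 2.6
position: [614.1, 169.6, 127.3]
tool_rot: [-2.101, -2.336, 0.0]
wrist_force: [-0.6, 0.7, -0.9]
grip_width: 0.2
grasp_force: 0.0
```

arm_command([
  [0,0,0.0005,0,0,0,0],
  [0,0,0.001,0,0,0,0],
  [0,0,0.0015,0,0,0,0],
  [0,0,0.002,0,0,0,0],
  [0,0,0.0025,0,0,0,0],
  [0,0,0.0025,0,0,0,0],
  [0,0,0.0025,0,0,0,0],
  [0,0,0.0025,0,0,0,0],
])

```text
t: 3.4
position: [614.2, 169.6, 124.8]
tool_rot: [2.101, 2.336, 0.0]
wrist_force: [-0.4, 0.4, -0.2]
grip_width: 0.0
grasp_force: 0.0
```

arm_command([
  [0,0,0.0003,0,0,0,0],
  [0,0,0.0006,0,0,0,0],
  [0,0,0.0009,0,0,0,0],
  [0,0,0.0012,0,0,0,0],
  [0,0,0.0015,0,0,0,0],
  [0,0,0.0015,0,0,0,0],
  [0,0,0.0015,0,0,0,0],
  [0,0,0.0015,0,0,0,0],
])

```text
t: 4.2
position: [614.3, 169.6, 124.1]
tool_rot: [2.101, 2.335, 0.0]
wrist_force: [-1.3, -0.9, 5.8]
grip_width: 0.1
grasp_force: 3.1
```

arm_command([
  [0,0,0.0003,0,0,0,0],
  [0,0,0.0006,0,0,0,0],
  [0,0,0.001,0,0,0,0],
  [0,0,0.001,0,0,0,0],
  [0,0,0.001,0,0,0,0],
  [0,0,0.001,0,0,0,0],
  [0,0,0.001,0,0,0,0],
  [0,0,0.001,0,0,0,0],
])

```text
t: 5.0
position: [614.4, 169.6, 124.0]
tool_rot: [2.101, 2.335, 0.001]
wrist_force: [-6.6, -1.5, 11.1]
grip_width: 0.5
grasp_force: 5.8
```

arm_command([
  [0,0,0.0005,0,0,0,0],
  [0,0,0.001,0,0,0,0],
  [-0.002,0,0.001,0,0,0,0],
  [-0.006,0,0.001,0,0,0,0],
  [-0.01,0,0.001,0,0,0,0],
  [-0.014,0,0.001,0,0,0,0],
  [-0.018,0,0.001,0,0,0,0],
  [-0.02,0,0.001,0,0,0,0],
])

```text
t: 5.8
position: [618.0, 151.1, 124.0]
tool_rot: [2.099, 2.335, 0.008]
wrist_force: [-0.9, 4.4, 10.7]
grip_width: -0.0
grasp_force: 5.4
```

```bash
cat > look.py <<'E'
from h import *
im=eyes.capture("top");c=cam("top")
for col in("red","green"): b=book(im,c,col); print(col,*b,rack(b[0][:2]))
# front page-block edge / red front extent along the lane axis
k=max(cv2.findContours(mask(im,'red'),0,1)[0],key=cv2.contourArea)[:,0]
r=rack(plane(c,k,113)); print('rack y range',r[:,1].min(),r[:,1].max(),'x',r[:,0].min(),r[:,0].max())
go(614,170,124)
E
python3 look.py
```

```text
red [625.4  76.5 105.   54.4] 7.3 (228, 168, 29, 46) [ 64.4 -63.3]
green [486.5 172.6 100.   70.2] 5.7 (184, 229, 35, 47) [-63.7  46.8]
rack y range -90.6 -35.3 x 12.0 116.9
t 5.85 tcp [618.1 150.8 124.1] rack [64.9 11.4] F [-0.2  4.1 10.7] w 0.0
toolx deg 96.07 tilt [0.0049 0.0025]
shift [19.5 -2.1  0.1]
```

The book moved along with the fingers, with its front edge going from -72 to -91 mm in rack y. I'll drag on.

arm_command([
  [-0.005,0,0.0005,0,0,0,0],
  [-0.012,0,0.0005,0,0,0,0],
  [-0.019,0,0.0005,0,0,0,0],
  [-0.026,0,0.0005,0,0,0,0],
  [-0.033,0,0.0005,0,0,0,0],
  [-0.04,0,0.0005,0,0,0,0],
  [-0.047,0,0.0005,0,0,0,0],
  [-0.05,0,0.0005,0,0,0,0],
])

```text
t: 6.65
position: [623.8, 101.1, 124.0]
tool_rot: [2.099, 2.334, 0.009]
wrist_force: [-0.4, 7.2, 13.4]
grip_width: -0.1
grasp_force: 6.4
```

```bash
python3 look.py
```

```text
red [605.9  72.5  32.1  67.3] -0.9 (237, 184, 15, 30) [ 44.6 -65.3]
green [490.7 129.  100.6 157. ] -84.3 (184, 224, 73, 52) [-64.1   3. ]
rack y range -81.0 -45.3 x 11.9 77.6
t 6.7 tcp [623.8 100.8 124.1] rack [ 65.4 -39. ] F [-1.2  3.2 12.9] w 0.1
toolx deg 96.06 tilt [0.0058 0.0023]
shift [69.9 -2.5  0.2]
```

```bash
python3 - <<'E'
from h import *
im=eyes.capture("side");cv2.imwrite("pics/side2.png",cv2.resize(im[60:300,130:370,::-1],None,fx=2.4,fy=2.4))
E
```

```text
(no output)
```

View pics/side2.png

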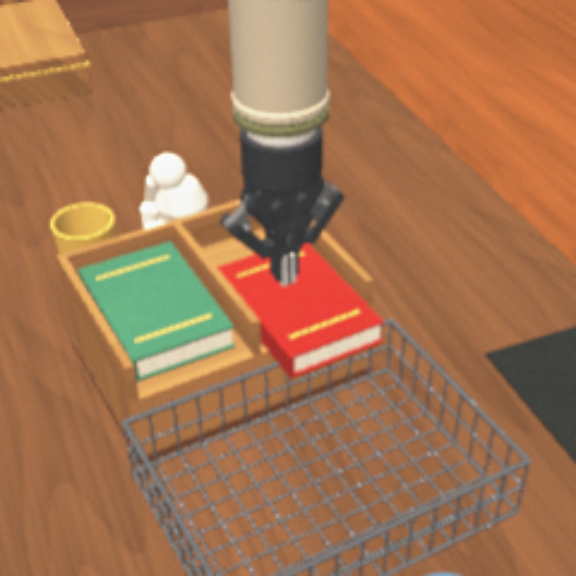

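The book's front edge (crop y≈360) now overhangs the basket rim, and its tail has a clear ~70 mm gap behind it. I'll lift, move behind the tail, lower and push.

arm_command([
  [0,0,-0.015,0,0,0,0],
  [0,0,-0.035,0,0,0,0],
  [0.02,0,-0.035,0,0,0,0],
  [0.05,0,-0.035,0,0,0,0],
  [0.08,0,-0.035,0,0,0,0],
  [0.094,0,-0.035,0,0,0,0],
  [0.094,0,-0.035,0,0,0,0],
  [0.094,0,-0.035,0,0,0,0],
])

```text
t: 7.55
position: [611.7, 192.9, 155.8]
tool_rot: [2.1, 2.336, -0.001]
wrist_force: [-0.2, 0.1, 0.2]
grip_width: -0.5
grasp_force: 0.0
```

```bash
python3 look.py; python3 -c "
from h import *
go(*world(64,55),105)"
```

```text
red [625.2  76.1 107.1 159. ] -83.1 (206, 164, 74, 53) [ 64.1 -63.7]
green [493.6 101.6 100.5 102.3] -84.5 (208, 224, 49, 49) [-64.1 -24.6]
rack y range -143.3 16.5 x 11.0 118.7
t 7.6 tcp [611.8 192.4 155.8] rack [62.9 53.3] F [-0.6 -0.5 -0.4] w 0.1
toolx deg 96.03 tilt [-0.0002 -0.0007]
shift [-22.5  -0.1  31.8]
t 7.6 tcp [611.8 192.4 155.8] rack [62.9 53.3] F [-0.6 -0.5 -0.4] w 0.1
toolx deg 96.03 tilt [-0.0002 -0.0007]
shift [ 1.7  1.1 50.8]
```

arm_command([
  [0,0.001,0.015,0,0,0,0],
  [0,0.001,0.03,0,0,0,0],
  [0,0.001,0.042,0,0,0,0],
  [0,0.001,0.05,0,0,0,0],
  [0,0.001,0.05,0,0,0,0],
  [-0.005,0.001,0.05,0,0,0,0],
  [-0.01,0.001,0.05,0,0,0,0],
  [-0.015,0.001,0.05,0,0,0,0],
])

```text
t: 8.4
position: [614.9, 178.2, 106.8]
tool_rot: [2.1, 2.335, 0.002]
wrist_force: [-0.3, -0.2, 0.5]
grip_width: -0.0
grasp_force: 0.0
```

arm_command([
  [-0.005,0,0.001,0,0,0,0],
  [-0.01,0,0.001,0,0,0,0],
  [-0.015,0,0.001,0,0,0,0],
  [-0.02,0,0.001,0,0,0,0],
  [-0.025,0,0.001,0,0,0,0],
  [-0.03,0,0.001,0,0,0,0],
  [-0.035,0,0.001,0,0,0,0],
  [-0.04,0,0.001,0,0,0,0],
])

```text
t: 9.2
position: [618.5, 138.5, 104.9]
tool_rot: [2.101, 2.336, 0.0]
wrist_force: [0.4, 2.1, 1.3]
grip_width: 0.1
grasp_force: 0.9
```

```bash
python3 look.py
```

```text
red [628.9  26.3 107.  116.8] -83.3 (237, 164, 55, 49) [  62.6 -113.6]
green [487.7 161.1  99.9  93.4] 5.8 (184, 228, 45, 48) [-63.7  35.2]
rack y range -172.0 -54.9 x 9.3 116.1
t 9.25 tcp [618.6 137.6 104.8] rack [64.  -1.8] F [-0.1 -0.5  0.4] w 0.1
toolx deg 96.03 tilt [-0.     -0.0005]
shift [ 32.7  -1.2 -19.3]
```

arm_command([
  [-0.006,0,0,0,0,0,0],
  [-0.012,0,0,0,0,0,0],
  [-0.018,0,0,0,0,0,0],
  [-0.024,0,0,0,0,0,0],
  [-0.03,0,0,0,0,0,0],
  [-0.03,0,0,0,0,0,0],
  [-0.03,0,0,0,0,0,0],
  [-0.03,0,0,0,0,0,0],
])

```text
t: 10.05
position: [621.5, 109.0, 104.6]
tool_rot: [-2.101, -2.335, 0.0]
wrist_force: [0.2, -0.4, 0.1]
grip_width: -0.4
grasp_force: 0.0
```

```bash
python3 look.py;python3 - <<'E'
from h import *
im=eyes.capture("side");cv2.imwrite("pics/side3.png",cv2.resize(im[60:300,130:370,::-1],None,fx=2.4,fy=2.4))
E
```

```text
red [627.  -11.6 110.3  85.7] 4.3 (260, 167, 42, 45) [  56.8 -151.1]
green [490.2 136.  100.7 143.4] -84.6 (184, 225, 67, 51) [-63.9  10. ]
rack y range -192.8 -106.9 x 0.8 113.1
t 10.1 tcp [621.5 109.1 104.7] rack [ 63.9 -30.5] F [ 0.4 -0.5  0.6] w -0.1
toolx deg 96.06 tilt [-0.0002 -0.0001]
shift [ 61.3  -1.  -19.3]
```

View pics/side3.png

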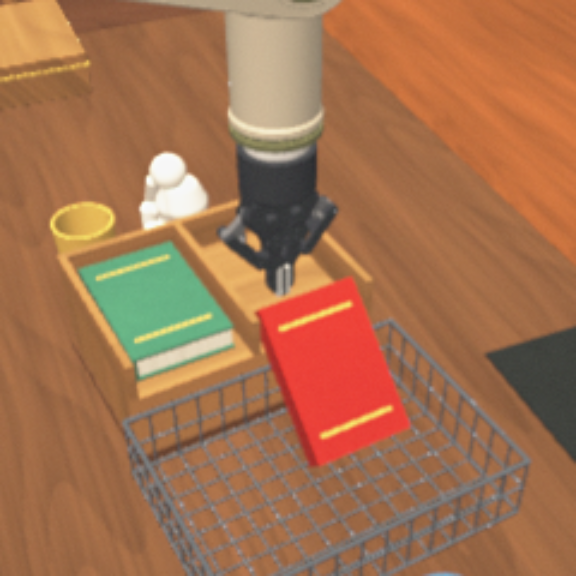

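The book has tipped. Its nose is in the basket (crop 316–410, 466–428) and it leans on the rack edge, with its upper tail edge at crop (258,313)–(352,280). I'll intersect those midpoints with the lane's mid-plane to get the tail height.

```bash
python3 - <<'E'
from h import *
c=cam("side")
for rx in (58,64):
  for px in ([257.1,183.5],[281.3,246.2]):
    a=plane(c,[px],0)[0];b=plane(c,[px],200)[0]
    ra,rb=(a[:2]-O)@X,(b[:2]-O)@X; t=(rx-ra)/(rb-ra); p=a+t*(b-a); print(rx,rack(p),round(p[2]))
E
```

```text
58 [ 58.  -96.6] 135
58 [  58.  -211.7] 31
64 [ 64.  -85.8] 125
64 [  64.  -202.9] 20
```

arm_command([
  [-0.006,0,0,0,0,0,0],
  [-0.012,0,0,0,0,0,0],
  [-0.018,0,0,0,0,0,0],
  [-0.024,0,0,0,0,0,0],
  [-0.03,0,0,0,0,0,0],
  [-0.036,0,0,0,0,0,0],
  [-0.042,0,0,0,0,0,0],
  [-0.047,0,0,0,0,0,0],
])

```text
t: 10.95
position: [626.6, 61.7, 104.7]
tool_rot: [-2.101, -2.335, 0.0]
wrist_force: [1.0, 1.1, -0.8]
grip_width: 0.1
grasp_force: 0.7
```

arm_command([
  [-0.005,0,0,0,0,0,0],
  [-0.01,0,0,0,0,0,0],
  [-0.015,0,0,0,0,0,0],
  [-0.02,0,0,0,0,0,0],
  [-0.025,0,0,0,0,0,0],
  [-0.03,0,0,0,0,0,0],
  [-0.03,0,0,0,0,0,0],
  [-0.03,0,0,0,0,0,0],
])

```text
t: 11.75
position: [629.7, 32.3, 104.7]
tool_rot: [-2.101, -2.335, 0.0]
wrist_force: [0.4, 1.9, -0.6]
grip_width: 0.1
grasp_force: 0.5
```

```bash
python3 look.py;python3 - <<'E'
from h import *
im=eyes.capture("side");cv2.imwrite("pics/side4.png",cv2.resize(im[60:300,130:370,::-1],None,fx=2.4,fy=2.4))
E
```

```text
red [618.5 -23.2  43.7  79.6] -2.0 (276, 175, 20, 35) [  47.1 -161.8]
green [499.   80.4  64.9  96.3] -0.8 (227, 224, 30, 44) [-60.9 -46.2]
rack y range -186.9 -134.6 x 6.0 86.2
t 11.8 tcp [629.6  32.5 104.7] rack [  64.  -107.5] F [-0.4  1.1 -0.5] w 0.1
toolx deg 96.04 tilt [-0.0002  0.0001]
shift [138.4  -1.1 -19.3]
```

View pics/side4.png

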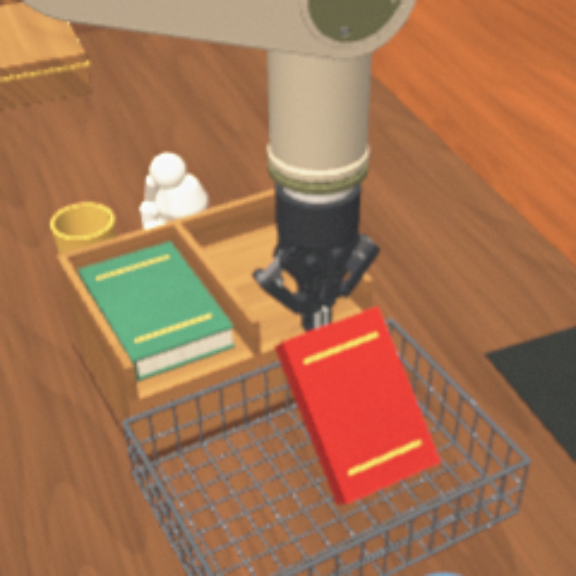

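The book now leans on the fingertips with its nose at crop (340–440, 500–460) and its tail just clear of the near rim. I'll push 42 mm further so it has room to lie flat, then lift the fingers away.

arm_command([
  [-0.006,0,0,0,0,0,0],
  [-0.012,0,0,0,0,0,0],
  [-0.018,0,0,0,0,0,0],
  [-0.024,0,0,0,0,0,0],
  [-0.03,0,0,0,0,0,0],
  [-0.036,0,0,0,0,0,0],
  [-0.042,0,0,0,0,0,0],
  [-0.042,0,0,0,0,0,0],
])

```text
t: 12.65
position: [634.2, -10.4, 104.8]
tool_rot: [2.102, 2.334, -0.0]
wrist_force: [-0.5, 1.3, -1.5]
grip_width: -0.2
grasp_force: 0.6
```

```bash
python3 - <<'E'
from h import *
im=eyes.capture("side");cv2.imwrite("pics/side5.png",cv2.resize(im[60:300,130:370,::-1],None,fx=2.4,fy=2.4))
go(*world(64,-148),104)
E
```

```text
t 12.7 tcp [634.2  -9.8 104.8] rack [  64.1 -150.1] F [ 0.5  0.7 -1. ] w -0.0
toolx deg 96.01 tilt [-0.  0.]
shift [ 2.1 -0.1  0.8]
```

View pics/side5.png

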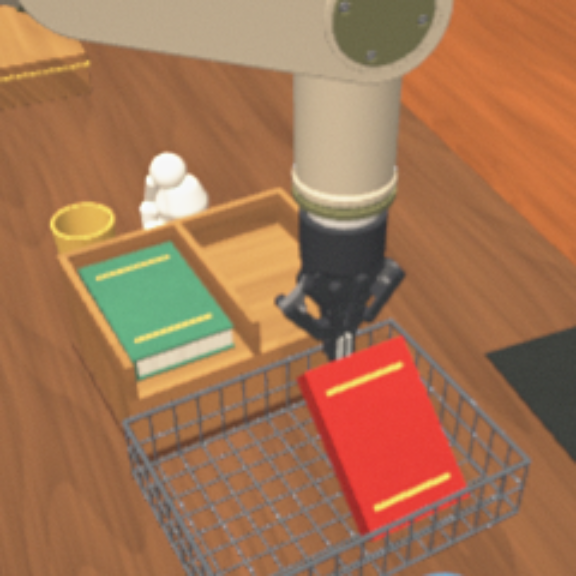

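The book leans on the fingers wholly inside the basket outline, nose at crop (360–465, 530–490). I'll lift the fingers away and let the tail drop.

arm_command([
  [0.001,0,-0.01,0,0,0,0],
  [0.001,0,-0.02,0,0,0,0],
  [0.001,0,-0.035,0,0,0,0],
  [0.001,0,-0.06,0,0,0,0],
  [0.02,0,-0.09,0,0,0,0],
  [0.06,0,-0.12,0,0,0,0],
  [0.1,0,-0.13,0,0,0,0],
  [0.14,0,-0.13,0,0,0,0],
])

```text
t: 13.5
position: [621.0, 131.4, 240.4]
tool_rot: [2.098, 2.331, 0.009]
wrist_force: [0.2, -0.1, -0.3]
grip_width: 0.2
grasp_force: 0.0
```

arm_command([
  [0.04,-0.01,0,0,0,0,0],
  [0.08,-0.02,0,0,0,0,0],
  [0.12,-0.03,0,0,0,0,0],
  [0.15,-0.04,0,0,0,0,0],
  [0.15,-0.04,0,0,0,0,0],
  [0.15,-0.04,0,0,0,0,0],
  [0.15,-0.04,0,0,0,0,0],
  [0.15,-0.04,0,0,0,0,0],
])

```text
t: 14.3
position: [564.5, 273.7, 235.3]
tool_rot: [2.103, 2.334, 0.001]
wrist_force: [-0.2, -0.4, 0.3]
grip_width: -0.3
grasp_force: 0.0
```

```bash
python3 look.py;python3 - <<'E'
from h import *
im=eyes.capture("side");cv2.imwrite("pics/side6.png",im[...,::-1])
t=eyes.capture("top");cv2.imwrite("pics/top6.png",t[...,::-1])
b=book(t,cam("top"),"red",32);print('at z32',*b,rack(b[0][:2]))
E
```

```text
red [622.6 -65.5  97.5 147.6] -82.8 (271, 166, 68, 49) [  46.8 -204.3]
green [490.7 129.2 101.  157.5] -84.2 (184, 224, 73, 52) [-64.1   3.2]
rack y range -278.7 -131.0 x -2.2 96.6
t 14.35 tcp [564.4 273.7 235.1] rack [ 24.3 139.2] F [ 0.9  0.  -0.6] w -0.4
toolx deg 95.95 tilt [ 0.0003 -0.0001]
shift [-108.3   38.5  111.1]
at z32 [637.7 -76.7 107.7 162.8] -83.2 (270, 166, 69, 49) [  60.6 -217. ]
```

View pics/side6.png

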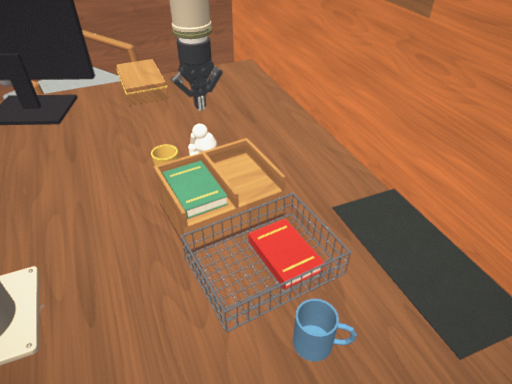

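View pics/top6.png

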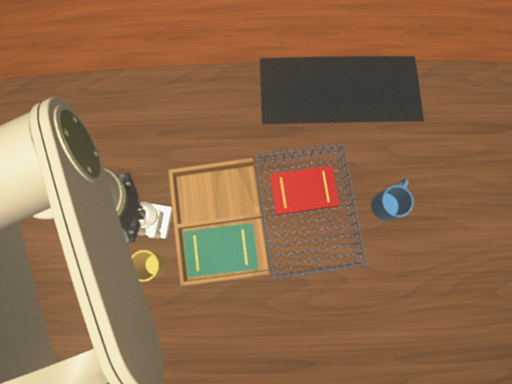

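The red book lies flat on the basket floor, its outline at z = 32 matching 104 x 160 mm. The green book is where it was at (220,250), and the statuette, mug and pen cup are undisturbed.

```bash
python3 -c "
from bench import job
print(job.sign_off())"
```

```text
the job is handed in; nothing more can be done
None
```

The red book lies flat inside the basket, clear of the rack; the green book is still in its lane, the statuette, mug and pen cup look undisturbed, and the job was handed in at about 14.5 s with fingertip force readings no higher than about 13 N.

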